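# Clip the larger fastener case shut

## Task

Two lidded storage cases of the same kind stand on the bench with their clips sticking out. On the larger case, fold all three clips (left end, front, right end) fully down, so that each lies flat against the side of the case.

Things in the scene. Friction and masses are not known exactly. Their poses are not given: they have to be found in the camera images.
- large_case: the larger of two storage cases: black tub 110 (x) x 140 (y) x 60 mm, grey shut lid 116 x 146 x 18 mm, 78 mm high in all. Fixed. Origin: centre of underside; z up, front its -x, left end its +y. Clips hinged on the lid's rim at left end, front and right end. Smaller case (80 x 95 x 60 mm, two clips): bystander. A stiff black lead end stands 170 mm high near world x 0.56, y 0.13: pass above it.
- large_case_clip_left (a joint): hinge of the clip at the left end (+y): plate 40 mm wide, 4 thick, reaching 36 mm from its level hinge line, whose middle is at (0, 77, 70) mm in the case's frame. Rad: 0 = hanging down flat against the side (hard stop), 1.57 = level, pointing outward; starts at 1.8 to 2.3 (outward and up). Stays where left: no spring or snap, about 1 N at its edge moves it.
- large_case_clip_front (a joint): hinge of the clip at the front (-x): plate 40 mm wide, 4 thick, reaching 36 mm from its level hinge line, whose middle is at (-62, 0, 70) mm in the case's frame. Rad: 0 = hanging down flat against the side (hard stop), 1.57 = level, pointing outward; starts at 1.8 to 2.3 (outward and up). Stays where left: no spring or snap, about 1 N at its edge moves it.
- large_case_clip_right (a joint): hinge of the clip at the right end (-y): plate 40 mm wide, 4 thick, reaching 36 mm from its level hinge line, whose middle is at (0, -77, 70) mm in the case's frame. Rad: 0 = hanging down flat against the side (hard stop), 1.57 = level, pointing outward; starts at 1.8 to 2.3 (outward and up). Stays where left: no spring or snap, about 1 N at its edge moves it.

How it is judged:
By the outcome, as a careful person would: the job done as asked, in the order asked, and still so for the second after the job is handed in, with the robot touching nothing.
It also fails if it takes over 51 s, if anything falls off the work surface, if the arm or the gripper's body presses on something with over 40 N, if the wrist force passes 120 N, or if a joint passes its speed limit or range.

## Robot

A 6-joint arm with a two-finger parallel gripper is mounted at the origin on a cart in front of the work surface, level with it; the furniture and walls round the work are solid. World frame = base frame: x ahead of the robot, y to its left, z up, the work surface at z = 0. Lengths are in m, angles in rad, forces in N, time in s.
With the tool pointing down it reaches from about 0.3 to 0.875 m from the base axis. Payload 6.4 kg.
Tool frame: the origin (TCP) lies midway between the tips of the shut fingers; the grasp point (between the pads) lies 19 mm behind it; z points along the fingers, y is the line along which they close (so a half turn about z gives the same grasp; the last joint's range is limited). The gripper opens to 85 mm and grips with 20 to 120 N. Pads are 22 mm wide; open, the fingers measure 114 mm over their backs; the gripper's body (76 mm by 85 mm) begins 54 mm behind the grasp point. The pads swing forward as they close: fully open they stand 13 mm farther back than shut.
Start: joints at [-1.439, 0.181, 1.607, -0, 1.354, -0.206], TCP at [0.191, -0.543, 0.231] pointing down, gripper open.
Joint ranges: [-2.99, 2.99], [-0.89, 2.07], [0.3, 2.58], [-1.14, 4.28], [0, 2.63], [-3.12, 3.12]. Speed limits (rad/s): [2.57, 2.57, 3.01, 3.14, 3.14, 3.14].

## Interface

Orientations are given as a unit quaternion [x, y, z, w].
In Python, from workcell import monitor, read_camera, workorder, look_for gives the robot as it stands. The module is installed in compiled form; this text tells all that it offers.
- The arm moves only by the tool jog_arm, never from a script. Its argument "steps" is a list of rows, each a list of 5 numbers: the finger opening in m, from 0 to 0.0854, then the shift along the world's x, y, z in m, then the turn about the world's z in degrees. In form: [[hand, x, y, z, yaw], ...]. A call has 1 to 5 rows; each row is the pose to reach, as a shift and turn from the pose commanded when the call began; what a row does not reach only later rows make up. A row lasts 1/12 s, in which the tool goes at most 41.7 mm and 7.16 degrees, less where a joint would pass 70% of its speed; a pose out of reach is approached as far as the arm can. A call with a gripper value outside its range is refused whole. The fingers move at their own pace and stop on an object; "grip_force" is the grip in N (left out, the last holds). Time passes only in rows, so rows that repeat a pose let the fingers close. It gives the time, the measured TCP pose, the force, the opening and the grip force at its end, in the units of the state.
- monitor.observe(): the state, without advancing time (a new reading comes with each control period).
- read_camera(name): name is "scene" or "top" or "wrist"; returns a dict with "color" (480x640x3 uint8, red, green, blue), "z_map" (480x640 float32, m along the optical axis (not along the pixel's ray), 0 where there is no reading), "K" (3x3 intrinsics, pixels), "pose" (4x4, takes a point from camera to world coordinates). Camera axes: x right, y down, z forward; pixel columns grow to the right and rows downward; lengths in m; the calibration is good to about 2 mm. A picture is of the moment at which its call begins.
- workorder.close_job(): hands the job in; it is judged then, once.
Trained networks look in the newest picture that a camera, given by its name, has taken for a name from the list of things; names that differ only in an ending like _2 or _b are one class to them, and where a whole thing is asked for, a point or a joint stands for the part that bears it (a point fixed in the world has none). Each returns a list of dicts, best first, with "conf" (0 to 1); they miss things now and then, are a little off and sometimes report something else, mostly with a low value. They report only what shows in the picture. A call takes as long as a camera call.
- look_for(camera, thing): "point" ([column, row] in pixels, amid what is visible of it).
The state is a dict: "clock": time; "qpos": joint angles; "joint_vel": joint speeds; "joint_efforts": joint torques, N m; "eef_pos": TCP position; "ee_rot": TCP orientation; "ft_force": force on the tool from outside, world axes, zero at the start; "moment": the same for the moment, N m; "opening": finger opening in m; "finger_force": force on a finger pad.
Only numpy, scipy, OpenCV 4.12 (cv2) and the standard library are available. Lean on these libraries where they do the work, as an engineer would, in place of code of your own. Each camera call takes 0.05 s, during which the arm holds its last target. There are 200 camera calls.

## Working session

There is one attempt and no reset: what is moved stays moved. The work goes in short steps, Python scripts to look and compute and a tool call to move; the robot and the scene stay as the last step left them, time stands still between calls to the robot, and variables do not carry over. Pictures are saved under pics/ and viewed, at most 10 in all, crops included, and the job is handed in when it is done.

Besides the shell and the picture viewer there is one more tool, called after "Request:" by a JSON object that holds its "api" and its "payload", one argument or row to a line. jog_arm: Moves the arm, as the interface text tells. Its arguments: {"type":"object","properties":{"steps":{"type":"array","items":{"type":"array","items":{"type":"number"}}},"grip_force":{"type":"number"}},"required":["steps"]}

```bash
mkdir -p pics
cat > h.py <<'E'
import numpy as np, cv2
from workcell import monitor, read_camera, workorder, look_for
def world(im):
    z=im["z_map"];K=im["K"];v,u=np.mgrid[:480,:640]
    p=np.stack([(u-K[0,2])/K[0,0]*z,(v-K[1,2])/K[1,1]*z,z],-1)
    w=p@im["pose"][:3,:3].T+im["pose"][:3,3]; w[z==0]=np.nan
    return w
E
python3 - <<'E'
from h import *
ims=[]
for c in("top","scene"):
    im=read_camera(c);np.savez(c,**im);cv2.imwrite(f"pics/{c}.png",im["color"][...,::-1])
    w=world(im)
    for t in("large_case","large_case_clip_left","large_case_clip_front","large_case_clip_right"):
        for d in look_for(c,t)[:4]:
            u,v=map(int,d["point"]);print(c,t,d["conf"].__round__(2),u,v,w[v,u].round(3))
s=monitor.observe();print(s["clock"],s["eef_pos"],s["ee_rot"],s["ft_force"])
E
```

```text
top large_case 0.75 411 226 [ 0.528 -0.266  0.079]
top large_case_clip_left 0.6 382 213 [ 0.566 -0.184  0.075]
top large_case_clip_front 0.65 407 252 [ 0.453 -0.253  0.079]
top large_case_clip_right 0.64 442 233 [ 0.51  -0.356  0.07 ]
scene large_case 0.63 344 217 [ 0.493 -0.206  0.07 ]
scene large_case_clip_front 0.37 357 211 [ 0.474 -0.263  0.074]
scene large_case_clip_right 0.6 357 200 [ 0.507 -0.349  0.079]
0.5 [ 0.19059345 -0.54248454  0.23124901] [ 9.85767445e-01  1.68114670e-01  1.27217193e-05 -3.40198430e-05] [ 0.19868211 -0.63649805  0.35856501]
```

View pics/top.png

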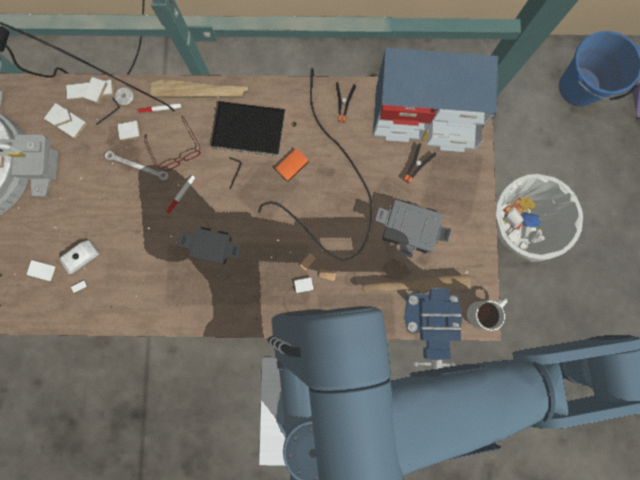

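View pics/scene.png

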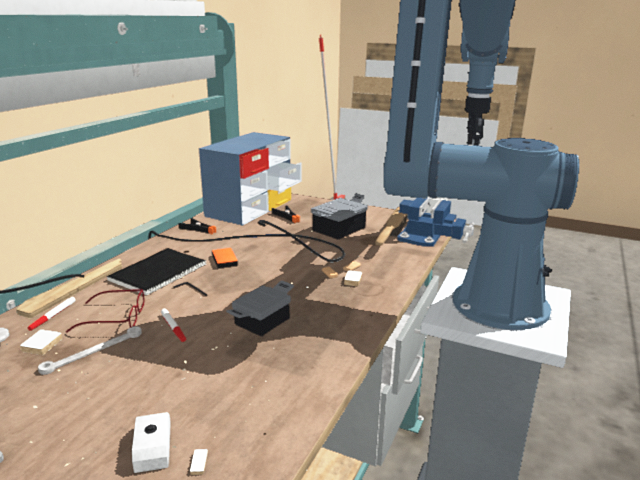

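The top view shows the larger case at about (411,226), with its clips at (382,213), (407,252) and (442,233). The smaller case is at (208,245), the vise at (433,320) and the drawers at (437,97). Next I fit the lid rectangle.

```bash
cat > fit.py <<'E'
from h import *
im=dict(np.load("top.npz"));w=world(im)
print("cam",im["pose"][:3,3].round(2),"f",im["K"][0,0])
m=(abs(w[...,0]-.52)<.14)&(abs(w[...,1]+.265)<.14)&(w[...,2]>.06)&(w[...,2]<.11)
P=w[m];print(len(P),np.histogram(P[:,2],np.arange(.06,.111,.004)))
L=P
from scipy.optimize import minimize
def model(q):
    x,y,a=q;c,s=np.cos(a),np.sin(a);d=L[:,:2]-[x,y];u=d@[c,s];v=d@[-s,c]
    ins=(abs(u)<.058)&(abs(v)<.073)
    clip=((abs(u)<.02)&(abs(v)>=.073)&(abs(v)<.115))|((abs(v)<.02)&(u<0)&(u>-.1)&(u<=-.058))
    return u,v,ins,clip
best=max(((lambda r:(r[2].sum()+.9*r[3].sum()-.0))(model((x,y,a))),x,y,a) for x in np.arange(.49,.56,.002) for y in np.arange(-.3,-.23,.002) for a in np.radians(np.arange(-40,41,2)))
print(best)
u,v,ins,clip=model(best[1:])
# refine: edges of lid away from clips
for it in range(4):
    q=best[1:] if it==0 else q
    u,v,_,_=model(q)
    def res(dq):
        u,v,i,c=model(np.array(q)+dq);
        o=np.maximum(abs(u)-.058,0)+np.maximum(abs(v)-.073,0)
        return (o[~c]**2).sum()*1e4
    r=minimize(res,[0,0,0],method="Nelder-Mead",options=dict(initial_simplex=[[0,0,0],[.004,0,0],[0,.004,0],[0,0,.05]]));q=np.array(q)+r.x
print("pose",q.round(4),np.degrees(q[2]),"res",r.fun)
u,v,i,c=model(q);a=(abs(v)>.03);b=abs(u)>.03
print("u range",np.percentile(u[a&(abs(v)<.068)],[1,99]),"v",np.percentile(v[b&(abs(u)<.054)],[1,99]),"z",np.median(L[i,2]))
for n,s in(("left",(v>.077)),("right",v<-.077),("front",u<-.062)):
    k=s&c;print(n,k.sum(),u[k].min(),u[k].max(),v[k].min(),v[k].max(),L[k,2].min(),L[k,2].max())
# obstacles around
m=(abs(w[...,0]-.52)<.22)&(abs(w[...,1]+.265)<.22)&(w[...,2]>.11)
if m.any(): print("tall",w[m].min(0),w[m].max(0))
c=cv2.resize(im["color"][180:280,340:480,::-1],None,fx=5,fy=5,interpolation=2)
for uu,vv in[(.058,.073),(-.058,.073),(-.058,-.073),(.058,-.073),(0,.073),(-.058,0),(0,-.073)]:
    cs,sn=np.cos(q[2]),np.sin(q[2]);p=np.array([q[0]+cs*uu-sn*vv,q[1]+sn*uu+cs*vv,.078,1])
    k=im["K"]@(np.linalg.inv(im["pose"])@p)[:3];k=k[:2]/k[2]
    cv2.circle(c,(int((k[0]-340)*5+2),int((k[1]-180)*5+2)),3,(0,0,255),-1)
cv2.imwrite("pics/fit1.png",c)
E
python3 fit.py
```

```text
cam [ 0.31 -0.02  1.43] f 479.9609390883376
2620 (array([  20,   34,  162,  720, 1081,  471,   81,   32,   18,    1,    0,
          0]), array([0.06 , 0.064, 0.068, 0.072, 0.076, 0.08 , 0.084, 0.088, 0.092,
       0.096, 0.1  , 0.104, 0.108]))
(np.float64(2483.5), np.float64(0.53), np.float64(-0.27199999999999996), np.float64(-0.2792526803190927))
pose [ 0.5312 -0.2722 -0.291 ] -16.673513681604973 res 23.630031254875647
u range [-0.05771278  0.06217344] v [-0.07121675  0.07190498] z 0.07721286060307286
left 154 -0.019999992991744996 0.01980228943271958 0.07711563309075332 0.11024264421213967 0.06714839831632968 0.08932369624476144
right 155 -0.01999999431741902 0.019984034150812596 -0.10501264398377805 -0.07714302492296654 0.06413204627450142 0.0977605976009055
front 144 -0.09371857382846717 -0.062347228523437055 -0.01989505063953176 0.0196860662194765 0.06793169394309806 0.09321992339751306
tall [ 0.3000164  -0.38487098  0.11012791] [ 0.31441015 -0.04506049  0.78753417]
```

View pics/fit1.png

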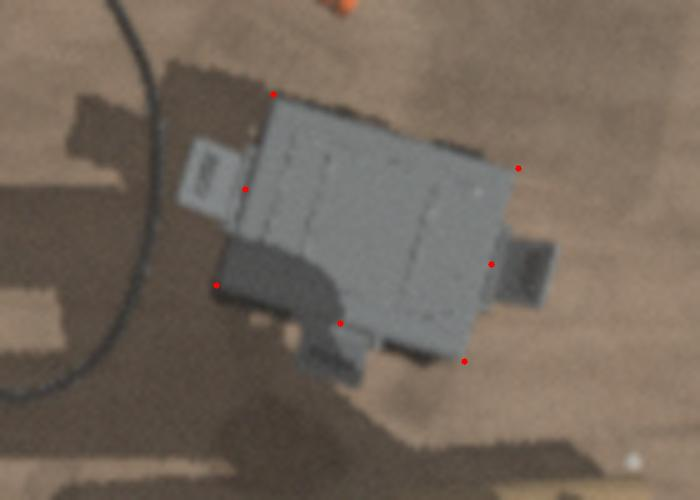

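Request:
{"api": "jog_arm", "payload": {
  "steps": [
    [0,0.025,0.025,0,-2.5],
    [0,0.05,0.05,0,-5],
    [0,0.075,0.075,0,-7.5],
    [0,0.1,0.1,0,-10],
    [0,0.125,0.125,0,-12.5]
  ],
  "grip_force": 60
}}

```text
clock: 0.92
eef_pos: [0.3164, -0.4163, 0.2314]
ee_rot: [0.998, 0.058, 0.0, 0.0]
ft_force: [-0.4, -0.4, 0.3]
opening: 0.0252
finger_force: 0.0
```

Request:
{"api": "jog_arm", "payload": {
  "steps": [
    [0,0.025,0.025,0,-2.5],
    [0,0.05,0.05,0,-5],
    [0,0.075,0.075,0,-7.5],
    [0,0.1,0.1,0,-10],
    [0,0.125,0.125,0,-12.5]
  ]
}}

```text
clock: 1.33
eef_pos: [0.4417, -0.2911, 0.2316]
ee_rot: [0.999, -0.05, 0.0, 0.0]
ft_force: [-0.2, -1.2, -0.9]
opening: 0.0
finger_force: 0.0
```

Request:
{"api": "jog_arm", "payload": {
  "steps": [
    [0,0.025,0.025,0,-2.5],
    [0,0.05,0.05,0,-5],
    [0,0.075,0.075,0,-7.5],
    [0,0.1,0.1,0,-9],
    [0,0.12,0.121,0,-11]
  ]
}}

```text
clock: 1.75
eef_pos: [0.5621, -0.1695, 0.2314]
ee_rot: [0.989, -0.145, 0.0, -0.0]
ft_force: [0.3, -0.2, -0.2]
opening: -0.0
finger_force: 0.0
```

Request:
{"api": "jog_arm", "payload": {
  "steps": [
    [0,0,0,-0.035,0],
    [0,0,0,-0.07,0],
    [0,0,0,-0.1,0],
    [0,0,0,-0.115,0],
    [0,0,0,-0.125,0]
  ]
}}

```text
clock: 2.17
eef_pos: [0.5591, -0.1705, 0.1034]
ee_rot: [0.989, -0.145, -0.002, -0.001]
ft_force: [-0.9, 0.4, 0.4]
opening: -0.0001
finger_force: 0.0
```

Request:
{"api": "jog_arm", "payload": {
  "steps": [
    [0,0,0,-0.01,0],
    [0,0,0,-0.02,0],
    [0,0,0,-0.03,0],
    [0,0,0,-0.04,0],
    [0,0,0,-0.048,0]
  ]
}}

```text
clock: 2.58
eef_pos: [0.5611, -0.172, 0.0581]
ee_rot: [0.989, -0.145, 0.001, 0.0]
ft_force: [-0.3, -0.8, 2.6]
opening: -0.0001
finger_force: 0.8
```

Request:
{"api": "jog_arm", "payload": {
  "steps": [
    [0,0,0,-0.008,0],
    [0,0,0,-0.016,0],
    [0,-0.0009,-0.0029,-0.016,0],
    [0,-0.0017,-0.0057,-0.016,0],
    [0,-0.0023,-0.0077,-0.016,0]
  ]
}}

```text
clock: 3.0
eef_pos: [0.558, -0.1791, 0.0421]
ee_rot: [0.989, -0.145, -0.0, -0.0]
ft_force: [0.0, 1.7, -0.3]
opening: 0.0003
finger_force: 1.0
```

Run:
```python
from h import *
s=monitor.observe();print(s["clock"],s["eef_pos"].round(4),s["ft_force"])
im=read_camera("wrist");cv2.imwrite("pics/w1.png",im["color"][...,::-1])
```

```text
3.0 [ 0.558  -0.1791  0.0421] [ 0.03274915  1.7050789  -0.28338239]
```

View pics/w1.png

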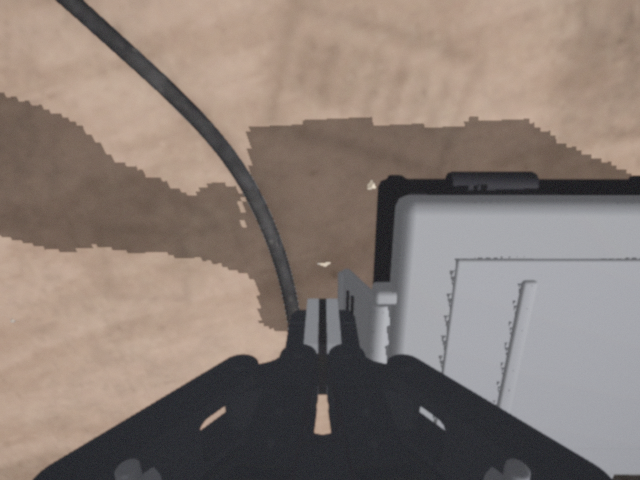

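The wrist view shows the left clip at (355,300). It is nearly down but still tilted outward from the case edge at (385,290), so I keep pressing inward.

Request:
{"api": "jog_arm", "payload": {
  "steps": [
    [0,-0.0005,-0.0015,0,0],
    [0,-0.0009,-0.003,0,0],
    [0,-0.0013,-0.0043,0,0],
    [0,-0.0017,-0.0057,0,0],
    [0,-0.0017,-0.0057,0,0]
  ]
}}

```text
clock: 3.47
eef_pos: [0.5572, -0.1828, 0.0424]
ee_rot: [0.989, -0.145, 0.0, -0.002]
ft_force: [3.9, 10.9, -0.9]
opening: 0.0002
finger_force: 5.7
```

Request:
{"api": "jog_arm", "payload": {
  "steps": [
    [0,-0.0003,-0.001,0,0],
    [0,-0.0003,-0.001,0,0],
    [0,0.004,0.014,0,0],
    [0,0.004,0.014,0.035,0],
    [0,0.004,0.014,0.07,0]
  ]
}}

```text
clock: 3.88
eef_pos: [0.5587, -0.1696, 0.1108]
ee_rot: [0.99, -0.144, -0.003, -0.001]
ft_force: [1.3, -1.0, 0.7]
opening: 0.0003
finger_force: 0.0
```

Request:
{"api": "jog_arm", "payload": {
  "steps": [
    [0,0,0,0.03,0],
    [0,-0.03,-0.02,0.03,0],
    [0,-0.06,-0.04,0.03,0],
    [0,-0.09,-0.06,0.03,0],
    [0,-0.112,-0.0764,0.03,0]
  ]
}}

```text
clock: 4.3
eef_pos: [0.4467, -0.2486, 0.1429]
ee_rot: [0.989, -0.145, 0.0, 0.001]
ft_force: [0.4, -0.6, -0.2]
opening: 0.0002
finger_force: 0.0
```

Request:
{"api": "jog_arm", "payload": {
  "steps": [
    [0,0,0,0,0],
    [0,0,0,-0.02,0],
    [0,0,0,-0.04,0],
    [0,0,0,-0.05,0],
    [0,0,0,-0.06,0]
  ]
}}

```text
clock: 4.72
eef_pos: [0.4484, -0.2472, 0.0817]
ee_rot: [0.989, -0.145, -0.0, -0.0]
ft_force: [-1.1, -0.0, 2.6]
opening: 0.0001
finger_force: 0.9
```

Request:
{"api": "jog_arm", "payload": {
  "steps": [
    [0,0,0,-0.01,0],
    [0,0,0,-0.02,0],
    [0,0,0,-0.03,0],
    [0,0,0,-0.04,0],
    [0,0,0,-0.04,0]
  ]
}}

```text
clock: 5.13
eef_pos: [0.4475, -0.2462, 0.0401]
ee_rot: [0.989, -0.145, -0.001, -0.001]
ft_force: [-0.8, 0.2, 0.2]
opening: 0.0003
finger_force: 0.0
```

Request:
{"api": "jog_arm", "payload": {
  "steps": [
    [0,0.003,-0.0009,0,0],
    [0,0.006,-0.0018,0,0],
    [0,0.0085,-0.0026,0,0],
    [0,0.0105,-0.0032,0,0],
    [0,0.0105,-0.0032,0,0]
  ]
}}

```text
clock: 5.55
eef_pos: [0.4589, -0.2505, 0.0424]
ee_rot: [0.989, -0.145, -0.001, -0.0]
ft_force: [-4.0, 1.2, 1.8]
opening: -0.0001
finger_force: 2.1
```

Request:
{"api": "jog_arm", "payload": {
  "steps": [
    [0,0.001,-0.0003,0,0],
    [0,0.002,-0.0006,0,0],
    [0,0.003,-0.0009,0,0],
    [0,0.003,-0.0009,0,0]
  ]
}}

```text
clock: 5.88
eef_pos: [0.4591, -0.2504, 0.042]
ee_rot: [0.99, -0.144, -0.004, -0.001]
ft_force: [-16.2, 1.9, 9.8]
opening: 0.0002
finger_force: 8.0
```

Request:
{"api": "jog_arm", "payload": {
  "steps": [
    [0,-0.0144,0.0043,0,0],
    [0,-0.0144,0.0043,0.035,0],
    [0,-0.0144,0.0043,0.07,0],
    [0,-0.0144,0.0043,0.1,0],
    [0,-0.0024,-0.0267,0.1,0]
  ]
}}

```text
clock: 6.3
eef_pos: [0.4625, -0.2774, 0.15]
ee_rot: [0.99, -0.143, 0.005, 0.002]
ft_force: [1.9, -1.3, 0.7]
opening: 0.0001
finger_force: 0.0
```

Request:
{"api": "jog_arm", "payload": {
  "steps": [
    [0,0.014,-0.032,0,0],
    [0,0.028,-0.065,0,0],
    [0,0.041,-0.094,0,0],
    [0,0.041,-0.094,0,0],
    [0,0.041,-0.094,-0.03,0]
  ]
}}

```text
clock: 6.72
eef_pos: [0.5048, -0.3777, 0.1185]
ee_rot: [0.989, -0.146, 0.005, 0.004]
ft_force: [1.2, -0.6, 0.9]
opening: 0.0001
finger_force: 0.0
```

Request:
{"api": "jog_arm", "payload": {
  "steps": [
    [0,0,0,-0.01,0],
    [0,0,0,-0.02,0],
    [0,0,0,-0.03,0],
    [0,0,0,-0.04,0],
    [0,0,0,-0.05,0]
  ]
}}

```text
clock: 7.13
eef_pos: [0.5012, -0.372, 0.0624]
ee_rot: [0.989, -0.145, 0.001, 0.0]
ft_force: [0.1, 0.6, 2.0]
opening: -0.0
finger_force: 1.1
```

Request:
{"api": "jog_arm", "payload": {
  "steps": [
    [0,0,0,-0.01,0],
    [0,0,0,-0.02,0],
    [0,0,0,-0.02,0]
  ]
}}

```text
clock: 7.38
eef_pos: [0.4997, -0.3709, 0.0398]
ee_rot: [0.989, -0.145, -0.001, -0.001]
ft_force: [-0.4, 0.7, -0.5]
opening: 0.0
finger_force: 0.0
```

Now inward by about 13 mm along (0.287, 0.958).

Request:
{"api": "jog_arm", "payload": {
  "steps": [
    [0,0.001,0.003,0,0],
    [0,0.0018,0.006,0,0],
    [0,0.0025,0.0085,0,0],
    [0,0.0032,0.0105,0,0],
    [0,0.0032,0.0105,0,0]
  ]
}}

```text
clock: 7.8
eef_pos: [0.5032, -0.3641, 0.0427]
ee_rot: [0.989, -0.145, 0.0, 0.003]
ft_force: [-4.9, -12.4, -6.4]
opening: 0.0002
finger_force: 5.9
```

Request:
{"api": "jog_arm", "payload": {
  "steps": [
    [0,0.0003,0.001,0,0],
    [0,0.0006,0.002,0,0],
    [0,0.0006,0.002,0,0]
  ]
}}

```text
clock: 8.05
eef_pos: [0.5033, -0.364, 0.0428]
ee_rot: [0.989, -0.145, 0.0, 0.004]
ft_force: [-6.1, -17.3, -8.1]
opening: -0.0003
finger_force: 9.0
```

Request:
{"api": "jog_arm", "payload": {
  "steps": [
    [0,-0.005,-0.0165,0,0],
    [0,-0.005,-0.0165,0.035,0],
    [0,-0.005,-0.0165,0.07,0],
    [0,-0.005,-0.0165,0.105,0],
    [0,-0.005,-0.0165,0.14,0]
  ]
}}

```text
clock: 8.47
eef_pos: [0.4994, -0.3758, 0.1841]
ee_rot: [0.989, -0.145, 0.0, -0.0]
ft_force: [0.4, -0.2, -0.2]
opening: 0.0003
finger_force: 0.0
```

Request:
{"api": "jog_arm", "payload": {
  "steps": [
    [0,-0.025,-0.02,0.02,0],
    [0,-0.05,-0.04,0.04,0],
    [0,-0.075,-0.06,0.06,0],
    [0,-0.1,-0.08,0.06,0],
    [0,-0.125,-0.1,0.06,0]
  ]
}}

```text
clock: 8.88
eef_pos: [0.3742, -0.4775, 0.2452]
ee_rot: [0.99, -0.144, 0.002, 0.002]
ft_force: [-0.2, 0.8, 0.2]
opening: -0.0004
finger_force: 0.0
```

Request:
{"api": "jog_arm", "payload": {
  "steps": [
    [0,-0.025,-0.01,0,0],
    [0,-0.05,-0.02,0,0],
    [0,-0.075,-0.03,0,0],
    [0,-0.075,-0.03,0,0],
    [0,-0.075,-0.03,0,0]
  ]
}}

```text
clock: 9.3
eef_pos: [0.2986, -0.5066, 0.2428]
ee_rot: [0.989, -0.146, 0.0, -0.0]
ft_force: [-0.2, -0.1, 1.1]
opening: 0.0005
finger_force: 0.0
```

```bash
python3 - <<'E'
from h import *
im=read_camera("top");np.savez("top",**im);b=read_camera("scene")
A=cv2.resize(im["color"][180:280,340:480,::-1],None,fx=5,fy=5,interpolation=2)
B=cv2.resize(b["color"][175:255,290:402,::-1],None,fx=5,fy=5,interpolation=2)
cv2.imwrite("pics/f_top.png",A);cv2.imwrite("pics/f_sc.png",B)
E
python3 fit.py | tail -6
```

```text
pose [ 0.5322 -0.2727 -0.2923] -16.74724247280883 res 10.112024265923804
u range [-0.05866845  0.06118453] v [-0.07083733  0.0722112 ] z 0.07739101676997384
left 22 -0.019997984892587802 0.018180184791749 0.07715246154525704 0.08083618840442451 0.060264765953135235 0.0770859307145133
right 15 -0.019999897506059943 0.017951261376231226 -0.08062734638411839 -0.077381146772034 0.06920152842261595 0.07487333063584178
front 28 -0.06689833643666221 -0.06218289626151603 -0.01923836358996585 0.019680158933863413 0.06407775842732177 0.07719830630727653
tall [ 0.30001329 -0.48497401  0.11000128] [ 0.35972783 -0.04527763  0.76474055]
```

View pics/f_top.png

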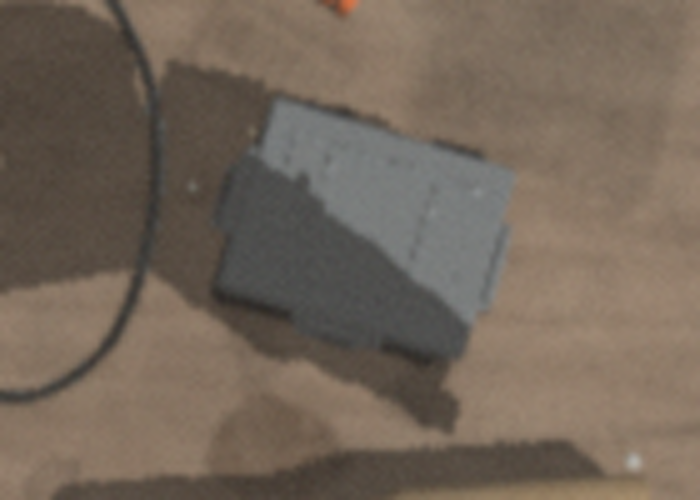

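View pics/f_sc.png

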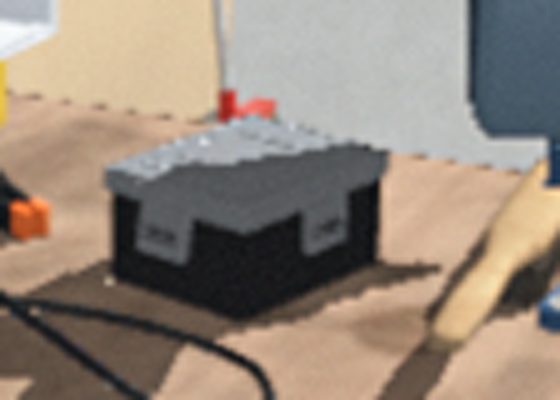

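Left (160,235) and front (325,225) look flush in the scene view, but the right clip is hidden. I take a wrist view from outside the right end.

Request:
{"api": "jog_arm", "payload": {
  "steps": [
    [0,0.035,0.0,0,0],
    [0,0.07,0.0,0,0],
    [0,0.105,0.0,-0.02,0],
    [0,0.13,0.0,-0.05,0],
    [0,0.13,0.0,-0.08,0]
  ]
}}

```text
clock: 9.82
eef_pos: [0.436, -0.5049, 0.1627]
ee_rot: [0.99, -0.142, 0.002, 0.001]
ft_force: [0.1, 0.1, -0.4]
opening: -0.0
finger_force: 0.0
```

Request:
{"api": "jog_arm", "payload": {
  "steps": [
    [0,0,0.0,0,0],
    [0,0,0.0,0,0]
  ]
}}

```text
clock: 9.98
eef_pos: [0.4298, -0.5037, 0.1602]
ee_rot: [0.99, -0.144, -0.002, -0.002]
ft_force: [-0.0, 0.3, 0.5]
opening: 0.0001
finger_force: 0.0
```

Run:
```python
from h import *
im=read_camera("wrist");cv2.imwrite("pics/w2.png",im["color"][...,::-1])
w=world(im);a=-.2915;c,s=np.cos(a),np.sin(a);d=w[...,:2]-[.5317,-.2725];u=d@[c,s];v=d@[-s,c]
print(im["pose"][:3,3].round(3))
for z in np.arange(.03,.08,.004):
    for n,r in(("clip",(abs(u)<.015)),("side",(abs(u)>.026)&(abs(u)<.05))):
        k=r&(abs(w[...,2]-z)<.002)&(v<-.06)&(v>-.12)
        print(round(z,3),n,k.sum(),np.median(v[k]).round(4) if k.any() else "",end=" | ")
    print()
```

```text
[ 0.51  -0.53   0.303]
0.03 clip 0  | 0.03 side 201 -0.0736 | 
0.034 clip 5 -0.0883 | 0.034 side 219 -0.0736 | 
0.038 clip 203 -0.0879 | 0.038 side 207 -0.0736 | 
0.042 clip 157 -0.0865 | 0.042 side 246 -0.0736 | 
0.046 clip 191 -0.0862 | 0.046 side 242 -0.0735 | 
0.05 clip 156 -0.0856 | 0.05 side 258 -0.0735 | 
0.054 clip 204 -0.0849 | 0.054 side 260 -0.0735 | 
0.058 clip 190 -0.0842 | 0.058 side 170 -0.0733 | 
0.062 clip 208 -0.0837 | 0.062 side 90 -0.0758 | 
0.066 clip 143 -0.0833 | 0.066 side 283 -0.0765 | 
0.07 clip 234 -0.0839 | 0.07 side 320 -0.0766 | 
0.074 clip 696 -0.0799 | 0.074 side 487 -0.0763 | 
0.078 clip 1178 -0.0686 | 0.078 side 1891 -0.0686 |
```

View pics/w2.png

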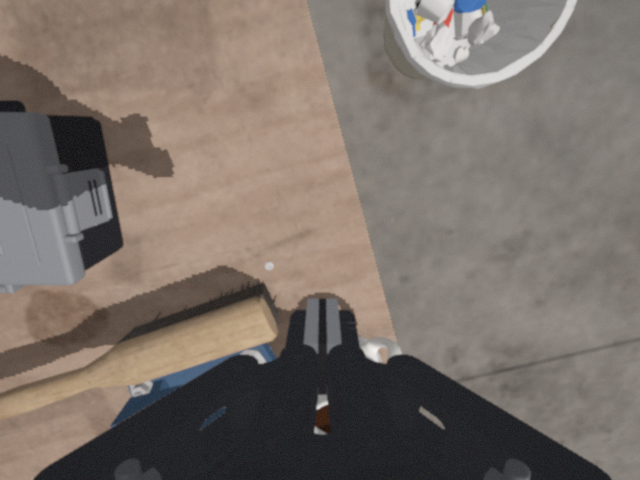

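The right clip still leans out about 9°: its outer face runs from v = -83 mm near the hinge to -88 mm at the tip. The finger backs likely touched the lid, so I turn the tool 90° and push with the flat finger sides.

Request:
{"api": "jog_arm", "payload": {
  "steps": [
    [0,0.014,0.026,0,7],
    [0,0.028,0.052,0,14],
    [0,0.042,0.078,0,21],
    [0,0.056,0.104,0,28],
    [0,0.072,0.132,0,35]
  ]
}}

```text
clock: 10.45
eef_pos: [0.5024, -0.3749, 0.1661]
ee_rot: [0.987, 0.162, 0.001, 0.002]
ft_force: [0.4, 0.8, -0.7]
opening: -0.0002
finger_force: 0.0
```

Request:
{"api": "jog_arm", "payload": {
  "steps": [
    [0,0,0,0,7],
    [0,0,0,0,14],
    [0,0,0,0,21],
    [0,0,0,0,28],
    [0,0,0,0,35]
  ]
}}

```text
clock: 10.87
eef_pos: [0.5023, -0.3756, 0.1662]
ee_rot: [0.892, 0.451, 0.001, 0.003]
ft_force: [-0.9, -0.1, 0.6]
opening: -0.0
finger_force: 0.0
```

Request:
{"api": "jog_arm", "payload": {
  "steps": [
    [0,0,0,0,7],
    [0,0,0,0,14],
    [0,0,0,0,20],
    [0,0,0,0,20],
    [0,0,0,0,20]
  ]
}}

```text
clock: 11.28
eef_pos: [0.502, -0.3754, 0.1651]
ee_rot: [0.803, 0.596, 0.0, 0.002]
ft_force: [-0.2, 0.4, 0.0]
opening: -0.0001
finger_force: 0.0
```

Request:
{"api": "jog_arm", "payload": {
  "steps": [
    [0,0,0,-0.035,0],
    [0,0,0,-0.07,0],
    [0,0,0,-0.1,0],
    [0,0,0,-0.125,0],
    [0,0,0,-0.125,0]
  ]
}}

```text
clock: 11.7
eef_pos: [0.4987, -0.3716, 0.0326]
ee_rot: [0.803, 0.596, -0.0, -0.004]
ft_force: [-0.6, 1.4, 1.1]
opening: -0.0002
finger_force: 0.0
```

Request:
{"api": "jog_arm", "payload": {
  "steps": [
    [0,0.001,0.003,0,0],
    [0,0.0018,0.006,0,0],
    [0,0.0027,0.009,0,0],
    [0,0.0036,0.012,0,0],
    [0,0.0036,0.012,0,0]
  ]
}}

```text
clock: 12.12
eef_pos: [0.5063, -0.3625, 0.0393]
ee_rot: [0.802, 0.597, 0.0, 0.002]
ft_force: [0.1, -0.2, 0.1]
opening: 0.0002
finger_force: 0.0
```

Request:
{"api": "jog_arm", "payload": {
  "steps": [
    [0,0.0005,0.0015,0,0],
    [0,0.0009,0.003,0,0],
    [0,0.0013,0.0045,0,0],
    [0,0.0013,0.0045,0,0]
  ]
}}

```text
clock: 12.45
eef_pos: [0.5064, -0.3621, 0.0392]
ee_rot: [0.802, 0.597, -0.002, 0.004]
ft_force: [-4.1, -12.8, 0.6]
opening: 0.0004
finger_force: 6.8
```

Request:
{"api": "jog_arm", "payload": {
  "steps": [
    [0,-0.006,-0.02,0,0],
    [0,-0.006,-0.02,0.035,0],
    [0,-0.006,-0.02,0.07,0],
    [0,-0.006,-0.02,0.105,0],
    [0,-0.016,-0.055,0.12,0]
  ]
}}

```text
clock: 12.87
eef_pos: [0.4938, -0.4095, 0.1627]
ee_rot: [0.801, 0.599, 0.001, 0.002]
ft_force: [1.0, -1.0, 0.1]
opening: -0.0002
finger_force: 0.0
```

Request:
{"api": "jog_arm", "payload": {
  "steps": [
    [0,-0.011,-0.037,0,0],
    [0,-0.022,-0.074,0,0],
    [0,-0.033,-0.111,0,0],
    [0,-0.044,-0.148,0,0],
    [0,-0.044,-0.148,0,0]
  ]
}}

```text
clock: 13.28
eef_pos: [0.4427, -0.5673, 0.1576]
ee_rot: [0.804, 0.595, -0.001, 0.001]
ft_force: [-0.1, -0.7, -0.1]
opening: -0.0001
finger_force: 0.0
```

```bash
cat > chk.py <<'E'
from h import *
import sys
f=sys.argv[1]
im=read_camera("wrist")
w=world(im);a=-.2915;c,s=np.cos(a),np.sin(a);d=w[...,:2]-[.5317,-.2725];u=d@[c,s];v=d@[-s,c]
if f=="right": t,o=u,-v
if f=="left": t,o=u,v
if f=="front": t,o=v,-u
lo=.06 if f!="front" else .045
print(im["pose"][:3,3].round(3),monitor.observe()["eef_pos"].round(3))
for z in np.arange(.03,.076,.004):
    for n,r in(("clip",(abs(t)<.015)),("side",(abs(t)>.026)&(abs(t)<.05))):
        k=r&(abs(w[...,2]-z)<.002)&(o>lo)&(o<.12)
        print(round(z,3),n,k.sum(),np.median(o[k]).round(4) if k.any() else "",end=" | ")
    print()
E
python3 chk.py right
```

```text
[ 0.467 -0.489  0.3  ] [ 0.444 -0.564  0.157]
0.03 clip 0  | 0.03 side 0  | 
0.034 clip 0  | 0.034 side 0  | 
0.038 clip 0  | 0.038 side 0  | 
0.042 clip 0  | 0.042 side 0  | 
0.046 clip 0  | 0.046 side 0  | 
0.05 clip 0  | 0.05 side 0  | 
0.054 clip 0  | 0.054 side 0  | 
0.058 clip 0  | 0.058 side 0  | 
0.062 clip 0  | 0.062 side 0  | 
0.066 clip 0  | 0.066 side 0  | 
0.07 clip 0  | 0.07 side 0  | 
0.074 clip 0  | 0.074 side 0  |
```

Request:
{"api": "jog_arm", "payload": {
  "steps": [
    [0,0.011,0.036,0,0],
    [0,0.022,0.072,0,0],
    [0,0.022,0.072,0,0]
  ]
}}

```text
clock: 13.58
eef_pos: [0.4705, -0.4812, 0.1564]
ee_rot: [0.801, 0.599, 0.002, -0.002]
ft_force: [0.6, 0.0, -1.5]
opening: 0.0002
finger_force: 0.0
```

```bash
python3 chk.py right
```

```text
[ 0.494 -0.404  0.3  ] [ 0.47  -0.484  0.157]
0.03 clip 0  | 0.03 side 102 0.0731 | 
0.034 clip 2 0.0854 | 0.034 side 101 0.0731 | 
0.038 clip 184 0.0849 | 0.038 side 101 0.0731 | 
0.042 clip 50 0.0841 | 0.042 side 114 0.0731 | 
0.046 clip 113 0.084 | 0.046 side 130 0.0731 | 
0.05 clip 116 0.0837 | 0.05 side 125 0.0731 | 
0.054 clip 108 0.0832 | 0.054 side 31 0.0733 | 
0.058 clip 110 0.0829 | 0.058 side 0  | 
0.062 clip 78 0.0827 | 0.062 side 3 0.0758 | 
0.066 clip 0  | 0.066 side 155 0.076 | 
0.07 clip 215 0.0834 | 0.07 side 182 0.0761 | 
0.074 clip 972 0.0793 | 0.074 side 405 0.0758 |
```

The right clip still leans about 5°, probably because the hinge barrel meets the finger while the tip is rounded. I push again with the finger lower, so that its full width bears on the plate's end.

Request:
{"api": "jog_arm", "payload": {
  "steps": [
    [0,0.01,0.035,0,0],
    [0,0.02,0.07,0,0],
    [0,0.03,0.1,0,0],
    [0,0.03,0.1,-0.03,0],
    [0,0.03,0.1,-0.065,0]
  ]
}}

```text
clock: 14.05
eef_pos: [0.5016, -0.3886, 0.0959]
ee_rot: [0.801, 0.599, 0.0, 0.004]
ft_force: [0.1, -0.7, -0.7]
opening: -0.0002
finger_force: 0.0
```

Request:
{"api": "jog_arm", "payload": {
  "steps": [
    [0,0,0,-0.03,0],
    [0,0,0,-0.055,0],
    [0,0,0,-0.068,0],
    [0,0,0,-0.068,0]
  ]
}}

```text
clock: 14.38
eef_pos: [0.4967, -0.3865, 0.021]
ee_rot: [0.802, 0.597, -0.0, -0.003]
ft_force: [0.2, 0.2, 0.7]
opening: -0.0002
finger_force: 0.0
```

Request:
{"api": "jog_arm", "payload": {
  "steps": [
    [0,0.001,0.004,0,0],
    [0,0.002,0.008,0,0],
    [0,0.0035,0.0115,0,0],
    [0,0.0045,0.015,0,0],
    [0,0.0045,0.015,0,0]
  ]
}}

```text
clock: 14.8
eef_pos: [0.5038, -0.3733, 0.0256]
ee_rot: [0.802, 0.598, 0.0, 0.001]
ft_force: [0.9, -0.1, 0.4]
opening: 0.0001
finger_force: 0.0
```

Another 11 mm to contact, then press.

Request:
{"api": "jog_arm", "payload": {
  "steps": [
    [0,0.0012,0.004,0,0],
    [0,0.0023,0.008,0,0],
    [0,0.003,0.0105,0,0],
    [0,0.003,0.0105,0,0]
  ]
}}

```text
clock: 15.13
eef_pos: [0.5057, -0.3647, 0.0248]
ee_rot: [0.802, 0.597, -0.001, 0.001]
ft_force: [-2.5, -7.0, -0.6]
opening: 0.0
finger_force: 0.0
```

Request:
{"api": "jog_arm", "payload": {
  "steps": [
    [0,0.0005,0.0015,0,0],
    [0,0.0009,0.003,0,0],
    [0,0.0013,0.0045,0,0],
    [0,0.0013,0.0045,0,0]
  ]
}}

```text
clock: 15.47
eef_pos: [0.5058, -0.3646, 0.025]
ee_rot: [0.802, 0.597, -0.003, 0.004]
ft_force: [-9.1, -21.8, -6.2]
opening: 0.0001
finger_force: 0.0
```

Request:
{"api": "jog_arm", "payload": {
  "steps": [
    [0,-0.006,-0.02,0,0],
    [0,-0.006,-0.02,0.035,0],
    [0,-0.006,-0.02,0.07,0],
    [0,-0.016,-0.05,0.1,0],
    [0,-0.026,-0.085,0.12,0]
  ]
}}

```text
clock: 15.88
eef_pos: [0.483, -0.4413, 0.1466]
ee_rot: [0.801, 0.599, 0.0, 0.001]
ft_force: [0.8, -1.7, -0.3]
opening: 0.0001
finger_force: 0.0
```

Request:
{"api": "jog_arm", "payload": {
  "steps": [
    [0,-0.011,-0.037,0,0],
    [0,-0.014,-0.045,0,0],
    [0,-0.014,-0.045,0,0]
  ]
}}

```text
clock: 16.13
eef_pos: [0.4662, -0.4899, 0.1438]
ee_rot: [0.803, 0.596, -0.0, 0.001]
ft_force: [0.0, 0.5, -0.5]
opening: -0.0001
finger_force: 0.0
```

```bash
python3 chk.py right | cut -c1-30
python3 - <<'E'
from h import *
im=read_camera("wrist");np.savez("wr",**im)
cv2.imwrite("pics/w3.png",cv2.resize(im["color"][:,:,::-1],None,fx=1.25,fy=1.25))
w=world(im);a=-.2915;c,s=np.cos(a),np.sin(a);d=w[...,:2]-[.5317,-.2725];u=d@[c,s];v=d@[-s,c]
# rows by u and z: outward extent
for z in(.074,.072,.07,.068,.066,.062,.058,.05,.042,.038):
    print(z,[ (round(float(np.median(-v[k])*1e3),1) if (k:=(abs(u-x)<.002)&(abs(w[...,2]-z)<.001)&(v<-.06)&(v>-.12)).any() else 0) for x in np.arange(-.03,.031,.005)])
E
```

```text
[ 0.49  -0.412  0.286] [ 0.467
0.03 clip 0  | 0.03 side 163 0
0.034 clip 2 0.0852 | 0.034 si
0.038 clip 209 0.0849 | 0.038 
0.042 clip 92 0.0841 | 0.042 s
0.046 clip 146 0.084 | 0.046 s
0.05 clip 149 0.0837 | 0.05 si
0.054 clip 151 0.0832 | 0.054 
0.058 clip 158 0.0829 | 0.058 
0.062 clip 162 0.0826 | 0.062 
0.066 clip 16 0.0827 | 0.066 s
0.07 clip 57 0.084 | 0.07 side
0.074 clip 0  | 0.074 side 0  
0.074 [0, 82.8, 82.7, 82.8, 82.7, 83.0, 82.8, 83.3, 82.9, 83.2, 83.1, 82.9, 0]
0.072 [0, 82.9, 83.0, 83.1, 83.3, 83.3, 83.4, 83.1, 83.2, 83.2, 83.3, 83.2, 0]
0.07 [0, 82.9, 82.7, 83.9, 84.0, 83.9, 83.9, 83.9, 83.9, 83.9, 83.9, 83.0, 0]
0.068 [0, 82.9, 82.4, 83.7, 0, 83.7, 83.7, 83.8, 83.9, 83.6, 83.7, 82.9, 0]
0.066 [0, 0, 82.6, 83.2, 0, 0, 0, 0, 0, 0, 0, 82.7, 0]
0.062 [0, 0, 82.7, 82.6, 82.8, 82.6, 82.6, 82.7, 82.7, 83.0, 82.6, 0, 0]
0.058 [0, 0, 0, 83.0, 83.0, 82.8, 82.9, 82.9, 83.0, 82.9, 82.7, 0, 0]
0.05 [0, 0, 82.5, 83.5, 83.8, 84.0, 83.8, 83.8, 83.7, 83.6, 83.2, 0, 0]
0.042 [73.2, 0, 83.9, 84.0, 84.0, 84.0, 84.2, 84.1, 84.1, 84.3, 84.1, 0, 73.2]
0.038 [73.1, 0, 0, 84.8, 85.3, 84.9, 85.1, 85.2, 85.5, 85.3, 85.1, 0, 73.1]
```

View pics/w3.png

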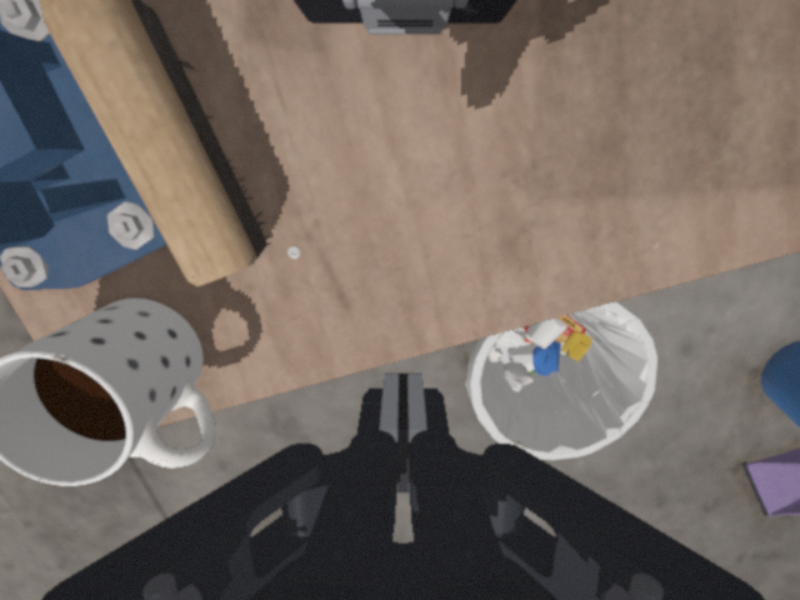

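The picture shows the clip on the right end at (405,15), with moulded grip ribs at its tip. The case is at the picture's edge, so I check the left clip's profile for comparison.

Request:
{"api": "jog_arm", "payload": {
  "steps": [
    [0,0,0,0.03,0],
    [0,0.01,0.033,0.055,0],
    [0,0.02,0.067,0.055,0],
    [0,0.03,0.1,0.055,0],
    [0,0.04,0.134,0.055,0]
  ]
}}

```text
clock: 16.65
eef_pos: [0.5081, -0.3496, 0.1982]
ee_rot: [0.802, 0.598, 0.0, -0.0]
ft_force: [1.0, 0.5, -1.2]
opening: -0.0
finger_force: 0.0
```

Request:
{"api": "jog_arm", "payload": {
  "steps": [
    [0,0.01,0.033,0,0],
    [0,0.02,0.067,0,0],
    [0,0.03,0.1,0,0],
    [0,0.04,0.134,0,0],
    [0,0.048,0.16,0,0]
  ]
}}

```text
clock: 17.07
eef_pos: [0.5554, -0.1879, 0.1975]
ee_rot: [0.801, 0.599, 0.0, -0.001]
ft_force: [-0.4, 0.3, -0.5]
opening: 0.0
finger_force: 0.0
```

Request:
{"api": "jog_arm", "payload": {
  "steps": [
    [0,0,0,0,0],
    [0,0,0,0,0]
  ]
}}

```text
clock: 17.23
eef_pos: [0.5555, -0.1895, 0.1977]
ee_rot: [0.8, 0.599, -0.0, -0.001]
ft_force: [0.6, -0.5, -0.7]
opening: 0.0001
finger_force: 0.0
```

```bash
python3 chk.py left
```

```text
[ 0.579 -0.112  0.34 ] [ 0.555 -0.191  0.198]
0.03 clip 0  | 0.03 side 57 0.0671 | 
0.034 clip 5 0.0816 | 0.034 side 74 0.0671 | 
0.038 clip 95 0.0809 | 0.038 side 69 0.067 | 
0.042 clip 47 0.0797 | 0.042 side 69 0.067 | 
0.046 clip 72 0.0794 | 0.046 side 71 0.0671 | 
0.05 clip 76 0.079 | 0.05 side 77 0.067 | 
0.054 clip 67 0.0782 | 0.054 side 66 0.067 | 
0.058 clip 76 0.0777 | 0.058 side 5 0.0675 | 
0.062 clip 78 0.077 | 0.062 side 7 0.0697 | 
0.066 clip 16 0.0769 | 0.066 side 73 0.07 | 
0.07 clip 107 0.0774 | 0.07 side 97 0.07 | 
0.074 clip 381 0.0733 | 0.074 side 179 0.0697 |
```

The left clip leans more, about 0.13 rad against 0.07 rad on the right. I redo the left with the flat finger side.

Request:
{"api": "jog_arm", "payload": {
  "steps": [
    [0,0.007,0.019,0,0],
    [0,0.007,0.019,-0.03,0],
    [0,0.007,0.019,-0.065,0],
    [0,0.007,0.019,-0.1,0],
    [0,0.007,0.019,-0.13,0]
  ]
}}

```text
clock: 17.7
eef_pos: [0.5614, -0.1745, 0.0662]
ee_rot: [0.802, 0.597, -0.0, -0.001]
ft_force: [1.0, 0.7, 0.1]
opening: -0.0
finger_force: 0.0
```

Request:
{"api": "jog_arm", "payload": {
  "steps": [
    [0,0,0,-0.02,0],
    [0,0,0,-0.033,0],
    [0,0,0,-0.033,0],
    [0,-0.0009,-0.003,-0.033,0],
    [0,-0.0018,-0.006,-0.033,0]
  ]
}}

```text
clock: 18.12
eef_pos: [0.5618, -0.1812, 0.037]
ee_rot: [0.802, 0.597, 0.0, 0.001]
ft_force: [0.8, -0.2, 0.8]
opening: -0.0001
finger_force: 0.0
```

Request:
{"api": "jog_arm", "payload": {
  "steps": [
    [0,-0.0009,-0.003,0,0],
    [0,-0.0015,-0.005,0,0],
    [0,-0.0021,-0.007,0,0],
    [0,-0.0026,-0.0085,0,0],
    [0,-0.0026,-0.0085,0,0]
  ]
}}

```text
clock: 18.53
eef_pos: [0.5602, -0.1868, 0.0371]
ee_rot: [0.802, 0.597, 0.003, 0.0]
ft_force: [6.0, 11.6, 4.5]
opening: -0.0
finger_force: 6.3
```

Request:
{"api": "jog_arm", "payload": {
  "steps": [
    [0,0.006,0.02,0,0],
    [0,0.006,0.02,0.04,0],
    [0,0.006,0.02,0.08,0],
    [0,0.006,0.02,0.12,0],
    [0,0,0,0.155,0]
  ]
}}

```text
clock: 18.95
eef_pos: [0.5592, -0.1864, 0.1938]
ee_rot: [0.801, 0.599, 0.001, 0.001]
ft_force: [1.0, -1.1, 0.0]
opening: -0.0
finger_force: 0.0
```

Request:
{"api": "jog_arm", "payload": {
  "steps": [
    [0,0,0,0,0],
    [0,0,0,0,0]
  ]
}}

```text
clock: 19.12
eef_pos: [0.5598, -0.1906, 0.1944]
ee_rot: [0.802, 0.597, 0.001, 0.003]
ft_force: [0.2, -0.1, -0.8]
opening: -0.0001
finger_force: 0.0
```

```bash
python3 chk.py left
```

```text
[ 0.582 -0.112  0.337] [ 0.559 -0.189  0.192]
0.03 clip 0  | 0.03 side 79 0.067 | 
0.034 clip 2 0.0787 | 0.034 side 72 0.0671 | 
0.038 clip 97 0.0786 | 0.038 side 62 0.067 | 
0.042 clip 38 0.0776 | 0.042 side 81 0.0671 | 
0.046 clip 64 0.0776 | 0.046 side 69 0.0669 | 
0.05 clip 69 0.0773 | 0.05 side 74 0.0671 | 
0.054 clip 59 0.0769 | 0.054 side 57 0.067 | 
0.058 clip 57 0.0767 | 0.058 side 0  | 
0.062 clip 66 0.0765 | 0.062 side 22 0.0698 | 
0.066 clip 2 0.0772 | 0.066 side 92 0.07 | 
0.07 clip 116 0.0775 | 0.07 side 99 0.07 | 
0.074 clip 404 0.0734 | 0.074 side 172 0.0697 |
```

The left is down to about 0.055 rad. The lower contact helps, so I try again at z of about 0.031.

Request:
{"api": "jog_arm", "payload": {
  "steps": [
    [0,0.005,0.018,-0.02,0],
    [0,0.005,0.018,-0.055,0],
    [0,0.005,0.018,-0.09,0],
    [0,0.005,0.018,-0.125,0],
    [0,0.005,0.018,-0.15,0]
  ]
}}

```text
clock: 19.58
eef_pos: [0.56, -0.1685, 0.0353]
ee_rot: [0.802, 0.597, -0.001, -0.003]
ft_force: [-0.6, 0.6, 0.1]
opening: 0.0
finger_force: 0.0
```

Request:
{"api": "jog_arm", "payload": {
  "steps": [
    [0,0,0,-0.012,0],
    [0,0,0,-0.012,0],
    [0,-0.0012,-0.004,-0.012,0],
    [0,-0.0023,-0.008,-0.012,0],
    [0,-0.0033,-0.0115,-0.012,0]
  ]
}}

```text
clock: 20.0
eef_pos: [0.5613, -0.1835, 0.0305]
ee_rot: [0.802, 0.597, 0.001, 0.002]
ft_force: [0.7, -0.6, 0.3]
opening: -0.0
finger_force: 0.0
```

Request:
{"api": "jog_arm", "payload": {
  "steps": [
    [0,-0.0006,-0.002,0,0],
    [0,-0.0009,-0.003,0,0],
    [0,-0.0012,-0.004,0,0],
    [0,-0.0012,-0.004,0,0],
    [0,-0.0012,-0.004,0,0]
  ]
}}

```text
clock: 20.42
eef_pos: [0.5605, -0.1854, 0.0303]
ee_rot: [0.802, 0.597, 0.002, 0.001]
ft_force: [3.4, 8.3, 3.0]
opening: 0.0002
finger_force: 0.2
```

Request:
{"api": "jog_arm", "payload": {
  "steps": [
    [0,0.006,0.02,0,0],
    [0,0.006,0.02,0.035,0],
    [0,0.006,0.02,0.07,0],
    [0,0.006,0.02,0.105,0],
    [0,0.006,0.02,0.13,0]
  ]
}}

```text
clock: 20.83
eef_pos: [0.566, -0.1669, 0.1629]
ee_rot: [0.802, 0.597, 0.001, 0.002]
ft_force: [0.1, -0.4, -0.0]
opening: -0.0
finger_force: 0.0
```

Request:
{"api": "jog_arm", "payload": {
  "steps": [
    [0,-0.011,-0.036,0,0],
    [0,-0.022,-0.072,0,0],
    [0,-0.033,-0.108,0,0],
    [0,-0.044,-0.144,0,0],
    [0,-0.055,-0.18,0,0]
  ]
}}

```text
clock: 21.25
eef_pos: [0.5092, -0.3482, 0.1599]
ee_rot: [0.802, 0.597, 0.0, 0.001]
ft_force: [0.4, -0.1, -0.0]
opening: -0.0
finger_force: 0.0
```

Request:
{"api": "jog_arm", "payload": {
  "steps": [
    [0,-0.007,-0.025,0,0],
    [0,-0.007,-0.025,0,0],
    [0,-0.007,-0.025,0,0]
  ]
}}

```text
clock: 21.5
eef_pos: [0.502, -0.373, 0.1593]
ee_rot: [0.803, 0.596, 0.0, 0.001]
ft_force: [0.4, 0.6, 0.1]
opening: -0.0
finger_force: 0.0
```

Down to z 0.036, then inward about 13 mm with a light press.

Request:
{"api": "jog_arm", "payload": {
  "steps": [
    [0,0,0,-0.035,0],
    [0,0,0,-0.07,0],
    [0,0,0,-0.1,0],
    [0,0,0,-0.123,0],
    [0,0,0,-0.123,0]
  ]
}}

```text
clock: 21.92
eef_pos: [0.5002, -0.3667, 0.0302]
ee_rot: [0.802, 0.598, -0.0, -0.005]
ft_force: [-0.8, 0.8, -0.6]
opening: 0.0
finger_force: 0.0
```

Request:
{"api": "jog_arm", "payload": {
  "steps": [
    [0,0.001,0.0035,0,0],
    [0,0.0021,0.007,0,0],
    [0,0.003,0.01,0,0],
    [0,0.0037,0.0125,0,0],
    [0,0.0037,0.0125,0,0]
  ]
}}

```text
clock: 22.33
eef_pos: [0.5072, -0.3624, 0.0382]
ee_rot: [0.802, 0.598, -0.002, 0.004]
ft_force: [-3.3, -11.0, -4.2]
opening: -0.0001
finger_force: 5.9
```

Request:
{"api": "jog_arm", "payload": {
  "steps": [
    [0,0.0003,0.001,0,0],
    [0,0.0006,0.002,0,0],
    [0,0.0006,0.002,0,0],
    [0,0.0006,0.002,0,0]
  ]
}}

```text
clock: 22.67
eef_pos: [0.5072, -0.3622, 0.0383]
ee_rot: [0.802, 0.597, -0.002, 0.005]
ft_force: [-4.8, -16.4, -6.3]
opening: 0.0002
finger_force: 8.9
```

Request:
{"api": "jog_arm", "payload": {
  "steps": [
    [0,-0.0009,-0.003,-0.001,0],
    [0,-0.0009,-0.003,-0.002,0],
    [0,-0.0003,-0.001,-0.002,0],
    [0,-0.0003,-0.001,-0.002,0]
  ]
}}

```text
clock: 23.0
eef_pos: [0.5073, -0.3623, 0.0365]
ee_rot: [0.802, 0.597, -0.002, 0.004]
ft_force: [-5.1, -13.4, 0.8]
opening: -0.0
finger_force: 7.8
```

Request:
{"api": "jog_arm", "payload": {
  "steps": [
    [0,-0.006,-0.02,0,0],
    [0,-0.006,-0.02,0.035,0],
    [0,-0.006,-0.02,0.07,0],
    [0,-0.016,-0.05,0.1,0],
    [0,-0.026,-0.085,0.12,0]
  ]
}}

```text
clock: 23.42
eef_pos: [0.4834, -0.4401, 0.1576]
ee_rot: [0.801, 0.599, 0.001, 0.002]
ft_force: [1.3, -1.9, 0.4]
opening: 0.0003
finger_force: 0.0
```

Request:
{"api": "jog_arm", "payload": {
  "steps": [
    [0,-0.011,-0.033,0,0],
    [0,-0.011,-0.033,0,0],
    [0,-0.011,-0.033,0,0]
  ]
}}

```text
clock: 23.67
eef_pos: [0.47, -0.4757, 0.1544]
ee_rot: [0.803, 0.596, 0.0, 0.001]
ft_force: [0.1, 0.4, 0.6]
opening: -0.0001
finger_force: 0.0
```

```bash
python3 chk.py right
```

```text
[ 0.493 -0.398  0.297] [ 0.47  -0.474  0.153]
0.03 clip 0  | 0.03 side 82 0.0731 | 
0.034 clip 2 0.0852 | 0.034 side 91 0.0731 | 
0.038 clip 180 0.0846 | 0.038 side 89 0.0731 | 
0.042 clip 53 0.0838 | 0.042 side 120 0.0731 | 
0.046 clip 93 0.0838 | 0.046 side 107 0.073 | 
0.05 clip 101 0.0835 | 0.05 side 108 0.0732 | 
0.054 clip 107 0.0831 | 0.054 side 1 0.0736 | 
0.058 clip 99 0.0828 | 0.058 side 0  | 
0.062 clip 80 0.0826 | 0.062 side 3 0.0758 | 
0.066 clip 2 0.0829 | 0.066 side 136 0.0761 | 
0.07 clip 162 0.082 | 0.07 side 177 0.0761 | 
0.074 clip 958 0.0795 | 0.074 side 383 0.0758 |
```

Right is now about 0.06 rad. Next is the front, with the tool turned back by 90°.

Request:
{"api": "jog_arm", "payload": {
  "steps": [
    [0,-0.002,0.025,0.005,-7],
    [0,-0.004,0.05,0.01,-14],
    [0,-0.006,0.075,0.01,-21],
    [0,-0.008,0.1,0.01,-28],
    [0,-0.01,0.12,0.01,-35]
  ]
}}

```text
clock: 24.13
eef_pos: [0.4603, -0.3502, 0.1623]
ee_rot: [0.945, 0.327, 0.0, -0.001]
ft_force: [0.1, 0.9, 0.2]
opening: -0.0
finger_force: 0.0
```

Request:
{"api": "jog_arm", "payload": {
  "steps": [
    [0,-0.003,0.025,0,-7],
    [0,-0.006,0.05,0,-14],
    [0,-0.009,0.075,0,-21],
    [0,-0.012,0.1,0,-28],
    [0,-0.014,0.108,0,-35]
  ]
}}

```text
clock: 24.55
eef_pos: [0.4455, -0.2408, 0.162]
ee_rot: [1.0, 0.028, -0.001, -0.002]
ft_force: [-0.3, -1.1, 0.2]
opening: -0.0002
finger_force: 0.0
```

Request:
{"api": "jog_arm", "payload": {
  "steps": [
    [0,0,0,0,-7],
    [0,0,0,0,-14],
    [0,0,0,0,-20],
    [0,0,0,0,-20],
    [0,0,0,0,-20]
  ]
}}

```text
clock: 24.97
eef_pos: [0.4462, -0.2447, 0.1625]
ee_rot: [0.99, -0.142, -0.0, -0.0]
ft_force: [0.6, -0.2, 0.2]
opening: 0.0001
finger_force: 0.0
```

Request:
{"api": "jog_arm", "payload": {
  "steps": [
    [0,0,0,-0.035,0],
    [0,0,0,-0.07,0],
    [0,0,0,-0.1,0],
    [0,0,0,-0.126,0],
    [0,0,0,-0.126,0]
  ]
}}

```text
clock: 25.38
eef_pos: [0.4426, -0.2426, 0.0315]
ee_rot: [0.99, -0.143, -0.004, -0.003]
ft_force: [-0.7, 0.1, -0.8]
opening: -0.0001
finger_force: 0.0
```

Request:
{"api": "jog_arm", "payload": {
  "steps": [
    [0,0.0035,-0.001,0,0],
    [0,0.007,-0.002,0,0],
    [0,0.01,-0.003,0,0],
    [0,0.013,-0.004,0,0],
    [0,0.013,-0.004,0,0]
  ]
}}

```text
clock: 25.8
eef_pos: [0.459, -0.2505, 0.0381]
ee_rot: [0.99, -0.144, -0.001, 0.0]
ft_force: [-6.5, 0.9, 4.8]
opening: -0.0001
finger_force: 3.5
```

Request:
{"api": "jog_arm", "payload": {
  "steps": [
    [0,0.001,-0.0003,0,0],
    [0,0.002,-0.0006,0,0],
    [0,0.002,-0.0006,0,0],
    [0,0.002,-0.0006,0,0]
  ]
}}

```text
clock: 26.13
eef_pos: [0.4591, -0.2504, 0.0378]
ee_rot: [0.99, -0.144, -0.002, -0.0]
ft_force: [-14.6, 2.8, 9.8]
opening: 0.0
finger_force: 7.2
```

Retreat, then look from the front.

Request:
{"api": "jog_arm", "payload": {
  "steps": [
    [0,-0.018,0.005,0,0],
    [0,-0.018,0.005,0.035,0],
    [0,-0.018,0.005,0.07,0],
    [0,-0.04,0.012,0.1,0],
    [0,-0.07,0.021,0.12,0]
  ]
}}

```text
clock: 26.55
eef_pos: [0.3938, -0.2322, 0.1619]
ee_rot: [0.99, -0.144, 0.004, 0.003]
ft_force: [-0.2, -1.2, 1.6]
opening: 0.0003
finger_force: 0.0
```

Request:
{"api": "jog_arm", "payload": {
  "steps": [
    [0,-0.035,0.011,0,0],
    [0,-0.045,0.014,0,0],
    [0,-0.045,0.014,0,0],
    [0,-0.045,0.014,0,0]
  ]
}}

```text
clock: 26.88
eef_pos: [0.347, -0.2168, 0.1583]
ee_rot: [0.989, -0.145, 0.002, 0.001]
ft_force: [0.3, 0.0, 0.9]
opening: 0.0001
finger_force: 0.0
```

```bash
python3 chk.py front
```

```text
[ 0.426 -0.242  0.301] [ 0.347 -0.217  0.158]
0.03 clip 0  | 0.03 side 68 0.0536 | 
0.034 clip 4 0.0637 | 0.034 side 98 0.0536 | 
0.038 clip 157 0.0634 | 0.038 side 79 0.0536 | 
0.042 clip 23 0.0628 | 0.042 side 101 0.0536 | 
0.046 clip 46 0.0632 | 0.046 side 94 0.0537 | 
0.05 clip 98 0.063 | 0.05 side 56 0.0537 | 
0.054 clip 76 0.0627 | 0.054 side 0  | 
0.058 clip 50 0.0627 | 0.058 side 0  | 
0.062 clip 0  | 0.062 side 17 0.0565 | 
0.066 clip 0  | 0.066 side 135 0.0567 | 
0.07 clip 207 0.0638 | 0.07 side 153 0.0567 | 
0.074 clip 886 0.0602 | 0.074 side 384 0.0565 |
```

The front is flat: at 64.2 mm, where flush is 64. I'll improve the ends with brisker taps, since the tool tip swings inward when it stops.

Request:
{"api": "jog_arm", "payload": {
  "steps": [
    [0,0.012,-0.012,0,7],
    [0,0.024,-0.024,0,14],
    [0,0.036,-0.036,0,21],
    [0,0.048,-0.048,0,28],
    [0,0.06,-0.06,0,35]
  ]
}}

```text
clock: 27.35
eef_pos: [0.408, -0.277, 0.1565]
ee_rot: [0.987, 0.163, 0.0, 0.0]
ft_force: [0.2, 0.3, 0.0]
opening: -0.0001
finger_force: 0.0
```

Request:
{"api": "jog_arm", "payload": {
  "steps": [
    [0,0.012,-0.012,0,7],
    [0,0.024,-0.024,0,14],
    [0,0.036,-0.036,0,21],
    [0,0.048,-0.048,0,28],
    [0,0.06,-0.06,0,35]
  ]
}}

```text
clock: 27.77
eef_pos: [0.468, -0.3368, 0.1561]
ee_rot: [0.892, 0.452, 0.0, -0.0]
ft_force: [-0.4, 0.3, 0.5]
opening: -0.0001
finger_force: 0.0
```

Request:
{"api": "jog_arm", "payload": {
  "steps": [
    [0,0.012,-0.012,0,7],
    [0,0.024,-0.024,0,14],
    [0,0.035,-0.036,0,20],
    [0,0.035,-0.036,0,20],
    [0,0.035,-0.036,0,20]
  ]
}}

```text
clock: 28.18
eef_pos: [0.502, -0.3721, 0.1557]
ee_rot: [0.803, 0.596, 0.0, -0.0]
ft_force: [-1.0, -0.2, -0.3]
opening: 0.0002
finger_force: 0.0
```

Request:
{"api": "jog_arm", "payload": {
  "steps": [
    [0,0,0,-0.035,0],
    [0,0,0,-0.07,0],
    [0,0,0,-0.1,0],
    [0,0,0,-0.121,0],
    [0,0,0,-0.121,0]
  ]
}}

```text
clock: 28.6
eef_pos: [0.4979, -0.3679, 0.0299]
ee_rot: [0.803, 0.596, -0.001, -0.005]
ft_force: [-1.4, 2.0, -1.0]
opening: -0.0001
finger_force: 0.0
```

Request:
{"api": "jog_arm", "payload": {
  "steps": [
    [0,0,0,0,0],
    [0,0,0,0,0]
  ]
}}

```text
clock: 28.77
eef_pos: [0.5019, -0.3723, 0.0372]
ee_rot: [0.802, 0.597, 0.0, 0.001]
ft_force: [0.8, -0.5, 0.7]
opening: 0.0001
finger_force: 0.0
```

Request:
{"api": "jog_arm", "payload": {
  "steps": [
    [0,0.0012,0.004,0,0],
    [0,0.0031,0.0105,0,0],
    [0,0.0031,0.0105,0,0],
    [0,0.0015,0.005,0,0],
    [0,0.0033,0.011,0,0]
  ]
}}

```text
clock: 29.18
eef_pos: [0.5046, -0.3624, 0.0366]
ee_rot: [0.802, 0.597, -0.0, 0.001]
ft_force: [0.3, -0.8, 0.9]
opening: -0.0003
finger_force: 0.0
```

Request:
{"api": "jog_arm", "payload": {
  "steps": [
    [0,-0.0018,-0.006,0,0],
    [0,0,0,0,0],
    [0,0,0,0,0],
    [0,-0.0018,-0.006,0,0],
    [0,0,0,0,0]
  ]
}}

```text
clock: 29.6
eef_pos: [0.5041, -0.362, 0.0356]
ee_rot: [0.802, 0.597, -0.0, 0.0]
ft_force: [0.2, -0.2, -0.2]
opening: -0.0001
finger_force: 0.0
```

Request:
{"api": "jog_arm", "payload": {
  "steps": [
    [0,-0.006,-0.02,0,0],
    [0,-0.006,-0.02,0.035,0],
    [0,-0.006,-0.02,0.07,0],
    [0,-0.016,-0.05,0.1,0],
    [0,-0.026,-0.085,0.12,0]
  ]
}}

```text
clock: 30.02
eef_pos: [0.4805, -0.4428, 0.1576]
ee_rot: [0.801, 0.599, 0.001, 0.001]
ft_force: [1.1, -0.9, 0.6]
opening: -0.0001
finger_force: 0.0
```

Request:
{"api": "jog_arm", "payload": {
  "steps": [
    [0,-0.011,-0.033,0,0],
    [0,-0.011,-0.033,0,0],
    [0,-0.011,-0.033,0,0]
  ]
}}

```text
clock: 30.27
eef_pos: [0.4671, -0.4784, 0.1546]
ee_rot: [0.803, 0.596, 0.0, -0.0]
ft_force: [-0.0, 0.3, 0.0]
opening: 0.0003
finger_force: 0.0
```

```bash
python3 chk.py right
```

```text
[ 0.491 -0.401  0.297] [ 0.467 -0.477  0.154]
0.03 clip 0  | 0.03 side 90 0.0731 | 
0.034 clip 3 0.0841 | 0.034 side 102 0.0731 | 
0.038 clip 169 0.0838 | 0.038 side 103 0.073 | 
0.042 clip 26 0.0833 | 0.042 side 117 0.0731 | 
0.046 clip 129 0.0832 | 0.046 side 112 0.0731 | 
0.05 clip 92 0.0828 | 0.05 side 132 0.0731 | 
0.054 clip 102 0.0826 | 0.054 side 1 0.0733 | 
0.058 clip 90 0.0824 | 0.058 side 0  | 
0.062 clip 58 0.0824 | 0.062 side 13 0.0758 | 
0.066 clip 0  | 0.066 side 159 0.0761 | 
0.07 clip 194 0.0827 | 0.07 side 172 0.0761 | 
0.074 clip 966 0.0796 | 0.074 side 391 0.0759 |
```

Tapping helped: the right is now about 0.04 rad. I do the same on the left.

Request:
{"api": "jog_arm", "payload": {
  "steps": [
    [0,0.01,0.034,0,0],
    [0,0.02,0.068,0,0],
    [0,0.03,0.102,0,0],
    [0,0.04,0.136,0,0],
    [0,0.05,0.17,0,0]
  ]
}}

```text
clock: 30.73
eef_pos: [0.5178, -0.3034, 0.1536]
ee_rot: [0.802, 0.598, 0.0, -0.001]
ft_force: [0.7, 0.3, -0.1]
opening: -0.0002
finger_force: 0.0
```

Request:
{"api": "jog_arm", "payload": {
  "steps": [
    [0,0.01,0.034,0,0],
    [0,0.02,0.068,0,0],
    [0,0.03,0.102,0,0],
    [0,0.045,0.137,0,0],
    [0,0.045,0.137,0,0]
  ]
}}

```text
clock: 31.15
eef_pos: [0.5636, -0.1619, 0.1538]
ee_rot: [0.8, 0.6, 0.001, -0.002]
ft_force: [0.1, 0.2, -0.4]
opening: -0.0
finger_force: 0.0
```

Request:
{"api": "jog_arm", "payload": {
  "steps": [
    [0,0,0,-0.035,0],
    [0,0,0,-0.07,0],
    [0,0,0,-0.1,0],
    [0,0,0,-0.118,0],
    [0,0,0,-0.118,0]
  ]
}}

```text
clock: 31.57
eef_pos: [0.5585, -0.1669, 0.0312]
ee_rot: [0.802, 0.598, -0.002, -0.005]
ft_force: [-0.1, 0.8, -0.2]
opening: 0.0003
finger_force: 0.0
```

Request:
{"api": "jog_arm", "payload": {
  "steps": [
    [0,0,0,0,0],
    [0,0,0,0,0]
  ]
}}

```text
clock: 31.73
eef_pos: [0.5635, -0.1702, 0.0378]
ee_rot: [0.802, 0.598, 0.0, 0.001]
ft_force: [0.3, -0.5, -0.1]
opening: 0.0002
finger_force: 0.0
```

Request:
{"api": "jog_arm", "payload": {
  "steps": [
    [0,-0.0018,-0.006,-0.001,0],
    [0,-0.0018,-0.006,-0.001,0],
    [0,-0.003,-0.0105,-0.001,0],
    [0,-0.005,-0.0168,-0.001,0],
    [0,-0.005,-0.0168,-0.001,0]
  ]
}}

```text
clock: 32.15
eef_pos: [0.5588, -0.1862, 0.0367]
ee_rot: [0.802, 0.597, 0.002, -0.0]
ft_force: [2.8, 8.9, 3.8]
opening: -0.0001
finger_force: 4.8
```

Request:
{"api": "jog_arm", "payload": {
  "steps": [
    [0,0.0018,0.006,0,0],
    [0,-0.0001,-0.0003,0,0],
    [0,-0.0001,-0.0003,0,0],
    [0,0.0018,0.006,0,0],
    [0,-0.0001,-0.0003,0,0]
  ]
}}

```text
clock: 32.57
eef_pos: [0.5578, -0.1864, 0.0357]
ee_rot: [0.802, 0.598, 0.0, -0.0]
ft_force: [8.0, 23.9, 2.1]
opening: 0.0001
finger_force: 15.3
```

Request:
{"api": "jog_arm", "payload": {
  "steps": [
    [0,0.006,0.02,0,0],
    [0,0.006,0.02,0.04,0],
    [0,0.006,0.02,0.08,0],
    [0,0.006,0.02,0.12,0],
    [0,0,0,0.155,0]
  ]
}}

```text
clock: 32.98
eef_pos: [0.5581, -0.1862, 0.1932]
ee_rot: [0.801, 0.598, 0.0, 0.0]
ft_force: [1.2, -0.9, 0.2]
opening: -0.0
finger_force: 0.0
```

Request:
{"api": "jog_arm", "payload": {
  "steps": [
    [0,0,0,0,0],
    [0,0,0,0,0]
  ]
}}

```text
clock: 33.15
eef_pos: [0.5589, -0.1903, 0.1939]
ee_rot: [0.803, 0.597, 0.001, 0.003]
ft_force: [-0.3, 0.4, -0.6]
opening: 0.0002
finger_force: 0.0
```

```bash
python3 chk.py left
```

```text
[ 0.582 -0.112  0.336] [ 0.558 -0.189  0.191]
0.03 clip 0  | 0.03 side 75 0.0671 | 
0.034 clip 0  | 0.034 side 62 0.0671 | 
0.038 clip 101 0.0776 | 0.038 side 75 0.067 | 
0.042 clip 35 0.0768 | 0.042 side 71 0.067 | 
0.046 clip 69 0.0769 | 0.046 side 81 0.067 | 
0.05 clip 54 0.0768 | 0.05 side 68 0.0671 | 
0.054 clip 50 0.0765 | 0.054 side 78 0.067 | 
0.058 clip 62 0.0763 | 0.058 side 5 0.0674 | 
0.062 clip 49 0.0762 | 0.062 side 13 0.0698 | 
0.066 clip 15 0.0774 | 0.066 side 74 0.0699 | 
0.07 clip 110 0.0771 | 0.07 side 103 0.07 | 
0.074 clip 386 0.0736 | 0.074 side 186 0.0697 |
```

The left is now about 0.03 rad, and the tool is clear of everything. All three clips are down, so I hand the job in.

```bash
python3 -c "
from workcell import workorder;print(workorder.close_job())"
```

```text
the job is handed in; nothing more can be done
None
```

All three clips on the larger case are folded down and the job is handed in at about 33 s; measured lean from the hard stop is about 0.03 rad (left), 0.01 rad (front) and 0.04 rad (right), so the two ends are very slightly short of flat.

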